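# Clip the handpiece cradle back onto the sloping bench rail

## Task

Put the loose handpiece cradle back on the sloping bench rail, anywhere in the free stretch between the holder already mounted there and the end stop. Holding its foot end up, first hook its lip under the rail's upper edge, then tilt the foot end down until the spring clip snaps on and the cradle sits flat on the rail; go by feel, never forcing it hard against the rail. Let go of it, and leave the other things on the bench where they are.

Things in the scene. Friction and masses are not known exactly. Their poses are not given: they have to be found in the camera images.
- stand: Fixed rail stand: dark steel foot plate (110 x 260 x 10 mm) carrying an aluminium rail that slopes 30 degrees, low edge nearer the robot. Origin on the bench straight below the middle of the rail's top face; z up, y along the rail, x level towards the rail's upper edge (away from the robot, give or take the yaw). Stand and wooden board may change places, left and right.
- bay (a point): Middle of the free stretch of the rail's top face, stand frame (0, 18, 75) mm, if the rail is at its middle height. The rail's height is set by a clamp: it stands anywhere from 4.5 mm lower to 4.5 mm higher than this point says, firmly; find it by touch. The cradle's middle may go anywhere from stand y -50 to 90 mm.
- upper_edge (a point): The rail's upper edge (top corner) at the middle of the free stretch, for the middle height: stand frame (17.3, 18, 85) mm; truly up to 4.5 mm lower or higher. The rail's top plate is 40 mm wide up the slope, 4 mm thick, 240 mm long, on a 12 mm thick web along its middle: both long edges overhang by 14 mm, so things can hook under them.
- rail_ends (a point): Middle of the rail's top face for the middle height, stand frame (0, 0, 75) mm. On the rail: a similar grey holder, already mounted (stand y -112 to -76 mm, about 50 mm tall with its pins), and an end stop (y 114 to 120 mm, 12 mm high); the stretch between them is free.
- cradle: The loose cradle: grey plastic, 70 mm long (x), 36 mm wide (y), 56 mm tall, about 0.18 kg, standing on the bench, lip end roughly away from the robot. Origin at its lowest level (z = 0); x towards the lip end, z up. Base slab x -42 to 28, z 14 to 26. Seated, its x runs up the rail's slope (30 degrees), the slab's underside (z = 14) lies on the rail's top face, the riser against the upper edge.
- grip (a point): Where to grip the cradle, cradle frame (9, 0, 42) mm: middle of the grip block (36 mm wide, x -10 to 28, z 26 to 56) with a groove 16 mm wide and deep along its top. Grip it on its flat sides, y +-18.
- lip (a point): Upper corner of the lip's tip, cradle frame (14, 0, 6) mm. The lip (x 14 to 20.5, z 0 to 6) points to -x from a riser (x 20.5 to 28, z 0 to 14) under the slab: a slot 8 mm high, 6.5 mm deep for the 4 mm rail plate. With the cradle held level, lower the slab onto the rail's upper edge with the lip beyond it, then draw it level towards the robot till the riser stops on the edge.
- ledge (a point): Middle of the low ledge over the foot clip, cradle frame (-28, 0, 26) mm: flat, 32 mm long and 36 mm wide, in front of the grip block; here the foot can be pressed down, square to the ledge. Under its outer end is a fixed guard (x -42 to -37, z 0 to 14). If the cradle was not drawn in before it is tilted, the foot lands on top of the rail instead of passing its lower edge.
- clip (a joint): Black spring clip under the foot end: 0 = sprung home, up to 0.0055 m outward (cradle -x) as its ramp rides over the rail's lower edge. Nose at cradle x -17, z 8 to 9.5. Hooked and let down, the cradle rests with the ramp on that edge, still some 14 degrees off the slope; pressing the ledge with about 5 to 14 N drives it over and it springs back under the rail.
- burr_block: Bystander: grey burr block 65 x 36 x 30 mm with six thin pins on top, no lip, no groove. It and the cradle may change places. Origin under its centre.
- board: Fixed wooden board 130 x 160 x 20 mm with a white plaster cup 56 mm across and 40 mm high on it. Origin on the bench, 20 mm nearer the robot than its centre.
- ring0: Bystander: loose pale plastic ring 62 mm across, 5 mm thick. Origin under its centre.
- ring1: Bystander: another such ring.
- ring2: Bystander: another such ring.
- handpiece: Bystander: black cylindrical handpiece 20 mm thick, 130 mm long, lying. Origin under its middle.
- pot: Bystander: small jar 44 mm across, 50 mm tall. Origin under its centre.
Not all that is in view belongs to the job. What is shaped like the cradle but red is not meant.

How it is judged:
By the outcome, as a careful person would: the job done as asked, in the order asked, and still so for the second after the job is handed in, with the robot touching nothing.
It also fails if it takes over 58 s, if anything falls off the work surface, if the arm or the gripper's body presses on something with over 40 N, if the wrist force passes 120 N, or if a joint passes its speed limit or range.

## Robot

A 6-joint arm with a two-finger parallel gripper is mounted at the origin on the work surface. World frame = base frame: x ahead of the robot, y to its left, z up, the work surface at z = 0. Lengths are in m, angles in rad, forces in N, time in s.
With the tool pointing down it reaches from about 0.35 to 0.85 m from the base axis. Payload 8.1 kg.
Tool frame: the origin (TCP) lies midway between the tips of the shut fingers; the grasp point (between the pads) lies 19 mm behind it (arm.tcp_to_grasp is the distance from the TCP to the grasp point, in m); z points along the fingers, y is the line along which they close (so a half turn about z gives the same grasp; the last joint's range is limited). The gripper opens to 85 mm and grips with 20 to 120 N. Pads are 22 mm wide; open, the fingers measure 114 mm over their backs; the gripper's body (76 mm by 85 mm) begins 54 mm behind the grasp point. The pads swing forward as they close: fully open they stand 13 mm farther back than shut.
Start: joints at [-1.304, 0.13, 1.488, -0, 1.523, -0.085], TCP at [0.207, -0.563, 0.231] pointing down, gripper open.
Joint ranges: [-2.96, 2.96], [-0.89, 2.26], [0.02, 2.5], [-1.34, 4.48], [0, 2.73], [-2.66, 2.66]. Speed limits (rad/s): [2.39, 2.39, 2.79, 3.14, 3.14, 3.14].

## Interface

Orientations are given as [roll, pitch, yaw] about the fixed x, y, z axes, in that order (R = Rz(yaw) Ry(pitch) Rx(roll)).
In Python, from station import arm gives the robot as it stands.
- The arm moves only by the tool play_rows, never from a script. Its arguments are lists of equal length, an entry for each row: "hand": the finger opening in cm, from 0 to 8.54; "slide": the shift along the tool's x, y, z in cm, a list of three; "delta_rot": the turn, a rotation vector about the tool's x, y, z in rad, a list of three. In form: {"hand": [hand, ...], "slide": [[tx, ty, tz], ...], "delta_rot": [[rx, ry, rz], ...]}. A call has 1 to 20 rows; each row shifts and turns the commanded pose from where the row before left it, along the tool's axes as they then stand; what a row does not reach is not made up. A row lasts 1/8 s, in which the tool goes at most 62.5 mm and 10.7 degrees, less where a joint would pass 70% of its speed; a pose out of reach is approached as far as the arm can. A call is refused whole if a number of a shift passes 6.25 or a number of a turn 0.188, either way. A call with a gripper value outside its range is refused whole. The fingers move at their own pace and stop on an object; "grip_force" is the grip in N (left out, the last holds). Time passes only in rows, so rows that do not move let the fingers close. It gives the time, the measured TCP pose, the force, the opening and the grip force at its end, in the units of the state.
- arm.observe(): the state, without advancing time (a new reading comes with each control period).
- arm.grab_frame(name): name is "scene" or "top"; returns the picture (384x512x3 uint8, red, green, blue); there is no depth.
- arm.get_calibration(name): a dict with "K" (3x3 intrinsics, pixels), "R" (3x3) and "t" (3): a world point X has camera coordinates R X + t. Camera axes: x right, y down, z forward; pixel columns grow to the right and rows downward; lengths in m; the calibration is good to about 2 mm. A picture is of the moment at which its call begins. get_calibration takes no time and is no camera call.
- arm.sign_off(): hands the job in; it is judged then, once.
The state is a dict: "time": time; "qpos": joint angles; "qd": joint speeds; "tau": joint torques, N m; "ee_pos": TCP position; "ee_rot": TCP orientation; "force": force on the tool from outside, world axes, zero at the start; "wrist_torque": the same for the moment, N m; "width": opening from 0.0 (shut) to 1.0 (fully open); "gripper_force": force on a finger pad.
Only numpy, scipy, OpenCV 4.12 (cv2) and the standard library are available. Lean on these libraries where they do the work, as an engineer would, in place of code of your own. Each camera call takes 0.05 s, during which the arm holds its last target. There are 200 camera calls.

## Working session

There is one attempt and no reset: what is moved stays moved. The work goes in short steps, Python scripts to look and compute and a tool call to move; the robot and the scene stay as the last step left them, time stands still between calls to the robot, and variables do not carry over. Pictures are saved under pics/ and viewed, at most 10 in all, crops included, and the job is handed in when it is done.

Besides the shell and the picture viewer there is one more tool, called after "Call:" in YAML: its name, and indented under it one key for each argument. play_rows: Moves the arm, as the interface text tells. Its arguments: {"type":"object","properties":{"hand":{"type":"array"},"slide":{"type":"array"},"delta_rot":{"type":"array"},"grip_force":{"type":"number"}},"required":["hand","slide","delta_rot"]}

```bash
mkdir -p pics; ls; python3 - <<'E'
from station import arm
import cv2,numpy as np
for n in("scene","top"):
    f=arm.grab_frame(n); cv2.imwrite(f"pics/{n}0.png",f[:,:,::-1])
    c=arm.get_calibration(n); print(n,np.round(c["K"],1).tolist(),np.round(c["R"],4).tolist(),np.round(c["t"],4).tolist())
a=cv2.imread("pics/scene0.png");b=cv2.imread("pics/top0.png")
print(arm.observe(),arm.tcp_to_grasp)
E
```

```text
pics
scene [[362.8, 0.0, 252.3], [0.0, 362.8, 190.4], [0.0, 0.0, 1.0]] [[-0.5144, 0.8575, -0.0083], [0.606, 0.3567, -0.711], [-0.6067, -0.3708, -0.7031]] [0.2596, -0.2699, 1.6585]
top [[485.8, 0.0, 255.8], [0.0, 485.8, 194.8], [0.0, 0.0, 1.0]] [[-0.0097, -0.9999, 0.0124], [-0.9976, 0.0089, -0.0689], [0.0688, -0.0131, -0.9975]] [0.0168, 0.5139, 1.4175]
{'time': 0.1, 'qpos': array([-1.30438529e+00,  1.31076577e-01,  1.48918605e+00,  2.12609316e-05,
        1.52298061e+00, -8.53816662e-02]), 'qd': array([ 0.00112575, -0.00121502, -0.00276419, -0.00058536, -0.001102  ,
        0.00209814]), 'tau': array([ 3.33490334e-04, -5.70950246e+01, -5.01942730e+01, -2.16277126e-04,
        8.11291306e-03,  3.08096401e-05]), 'ee_pos': array([ 0.20665736, -0.56276334,  0.23034613]), 'ee_rot': array([-3.13994990e+00, -1.61915355e-04,  3.51791535e-01]), 'force': array([-0.74459715,  1.02933894, -0.8654059 ]), 'wrist_torque': array([ 0.07492252, -0.01123147,  0.0067387 ]), 'gripper_force': 0.0, 'width': 1.0020951132001221} 0.0187
```

View pics/top0.png

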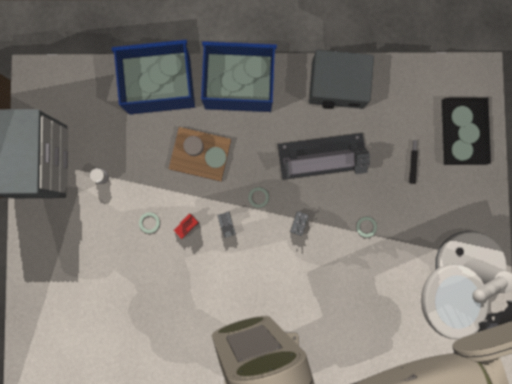

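View pics/scene0.png

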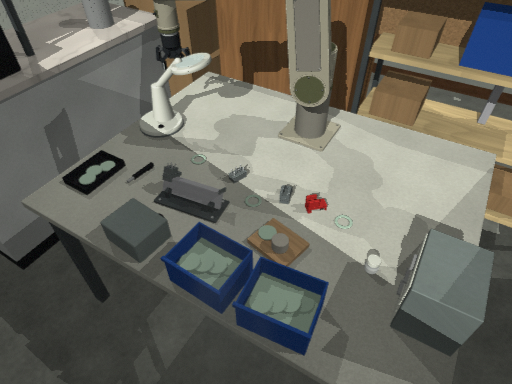

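The top view shows the candidates: a grey item at (227,225), a grey item at (300,222) that looks like it has pins, and a red lookalike at (187,227). The stand is at about (323,156), with the mounted holder at its right end (362,160). I'll check one close crop with both views side by side.

```bash
python3 - <<'E'
import cv2,numpy as np
a=cv2.imread("pics/scene0.png");b=cv2.imread("pics/top0.png")
f=lambda im,x,y,w,h,W,H:cv2.resize(im[y:y+h,x:x+w],(W,H),interpolation=cv2.INTER_CUBIC)
o=np.vstack([np.hstack([f(b,205,195,60,45,400,300),f(b,275,195,60,45,400,300)]),np.hstack([f(a,220,155,100,75,400,300),f(b,265,120,120,75,400,300)])])
cv2.imwrite("pics/crop1.png",o)
E
```

```text
(no output)
```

View pics/crop1.png

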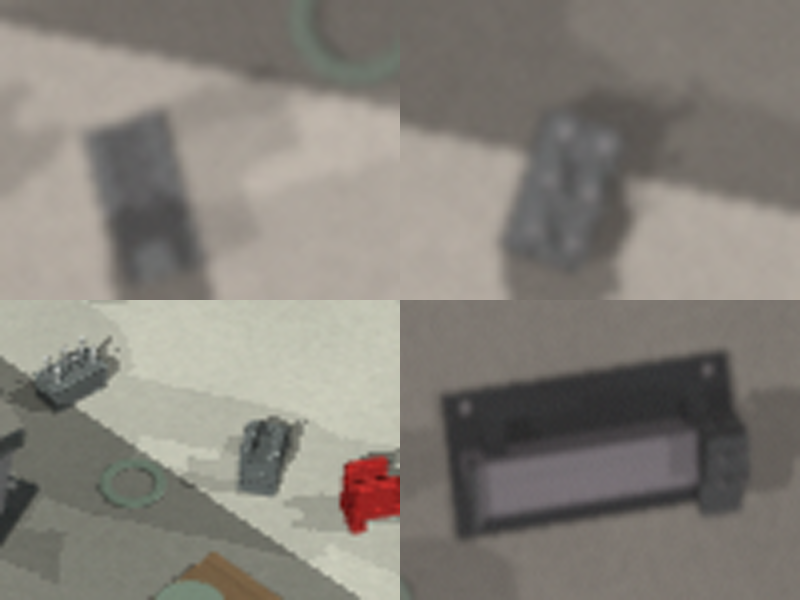

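The close crop confirms that the cradle is the pinless, grooved piece at top (227,225). Its grip block is away from the robot and its ledge is nearer. The piece at (300,222) has pins, so it is the burr block. On the stand, the dark plate's corners are at about (278,144), (363,133) and (282,179), and the holder is at the right end. Next I'll measure.

```bash
cat > h.py <<'E'
import numpy as np,cv2
from station import arm
def ray(n,uv):
    c=arm.get_calibration(n);R,t=np.array(c["R"]),np.array(c["t"])
    d=R.T@np.linalg.inv(c["K"])@[uv[0],uv[1],1.];return -R.T@t,d
def onz(n,uv,z):
    C,d=ray(n,uv);return C+d*(z-C[2])/d[2]
def proj(n,X):
    c=arm.get_calibration(n);p=np.array(c["K"])@(np.array(c["R"])@X+c["t"]);return p[:2]/p[2]
E
python3 - <<'E'
from h import *
b=cv2.imread("pics/top0.png");np.set_printoptions(precision=4,suppress=True)
print("cam",ray("top",(0,0))[0])
hsv=cv2.cvtColor(b,cv2.COLOR_BGR2HSV)
print(b[128:190:4,320].tolist())
print(b[205:245:2,227].tolist())
print(b[220,212:245:2].tolist())
for thr in(55,65,75):
    m=(b.max(2)<thr).astype(np.uint8);m[:, :270]=0;m[:,372:]=0;m[:125]=0;m[185:]=0
    m=cv2.morphologyEx(m,cv2.MORPH_OPEN,np.ones((2,2)))
    c=max(cv2.findContours(m,0,2)[0],key=cv2.contourArea);r=cv2.minAreaRect(c);bx=cv2.boxPoints(r)
    print("plate",thr,r,[onz("top",p,.01)[:2] for p in bx])
for p in [(277.6,143.75),(363.1,133),(282.4,179.5)]: print(onz("top",p,.01)[:2])
for thr in(85,95,105):
    m=(b.max(2)<thr).astype(np.uint8);m[:, :212]=0;m[:,242:]=0;m[:205]=0;m[245:]=0
    c=max(cv2.findContours(m,0,2)[0],key=cv2.contourArea);r=cv2.minAreaRect(c);bx=cv2.boxPoints(r)
    print("cr",thr,r,[onz("top",p,.056)[:2] for p in bx])
for p in [(217.75,215.25),(230.05,211.8)]: print(onz("top",p,.056)[:2])
E
```

```text
cam [0.4153 0.0308 1.4492]
[[113, 120, 125], [112, 119, 125], [104, 110, 114], [54, 52, 53], [49, 48, 49], [50, 48, 48], [54, 52, 52], [78, 76, 80], [115, 111, 116], [118, 113, 119], [116, 111, 117], [56, 54, 54], [110, 115, 122], [112, 120, 125], [112, 119, 124], [112, 119, 125]]
[[158, 167, 175], [159, 168, 177], [160, 170, 178], [135, 140, 146], [107, 108, 108], [103, 104, 104], [103, 103, 102], [98, 97, 98], [101, 100, 102], [94, 93, 95], [88, 87, 89], [78, 78, 80], [77, 77, 79], [93, 93, 93], [108, 108, 107], [107, 109, 109], [106, 110, 113], [104, 110, 117], [106, 112, 118], [105, 111, 117]]
[[154, 163, 171], [159, 170, 177], [162, 172, 180], [138, 144, 149], [108, 107, 107], [94, 94, 94], [95, 95, 96], [97, 96, 97], [106, 105, 106], [106, 106, 106], [130, 137, 143], [152, 160, 168], [151, 158, 168], [152, 162, 169], [153, 162, 170], [160, 170, 178], [167, 177, 186]]
plate 55 ((323.0, 149.5), (19.0, 84.0), 90.0) [array([ 0.6784, -0.0653]), array([ 0.6765, -0.3176]), array([ 0.6191, -0.3161]), array([ 0.6211, -0.0645])]
plate 65 ((324.3410339355469, 155.71676635742188), (34.3649
[... 326 characters left out ...]
ray([ 0.5829, -0.3339]), array([ 0.5521, -0.0699])]
[ 0.6672 -0.0549]
[ 0.6978 -0.3124]
[ 0.5596 -0.0679]
cr 85 ((227.5, 229.0), (8.0, 9.0), 90.0) [array([0.4257, 0.1071]), array([0.4254, 0.0813]), array([0.4026, 0.0815]), array([0.4029, 0.1072])]
cr 95 ((227.44119262695312, 229.26470947265625), (11.884244918823242, 10.429031372070312), 75.96376037597656) [array([0.4264, 0.113 ]), array([0.4334, 0.084 ]), array([0.4004, 0.076 ]), array([0.3935, 0.1049])]
cr 105 ((226.2647247314453, 225.05885314941406), (22.55581283569336, 11.156637191772461), 75.96376037597656) [array([0.4531, 0.1209]), array([0.4605, 0.0899]), array([0.3979, 0.0746]), array([0.3905, 0.1056])]
[0.4537 0.122 ]
[0.4632 0.0867]
```

```bash
python3 - <<'E'
from h import *
np.set_printoptions(precision=1,suppress=True)
for n in("top","scene"):print(n,[proj(n,np.array([.207,-.563,z])) for z in(.23,.35,.5)])
ya=.118;o=np.array([.6287,-.1902])
W=lambda x,y,z:np.array([o[0]+np.cos(ya)*x-np.sin(ya)*y,o[1]+np.sin(ya)*x+np.cos(ya)*y,z])
for nm,p in dict(upL=(.0173,.12,.085),upHolder=(.0173,-.076,.085),loL=(-.0173,.12,.065),loHolder=(-.0173,-.076,.065),stopTop=(.011,.117,.097)).items(): print(nm,proj("top",W(*p)),proj("scene",W(*p)))
s=np.vstack([np.hstack([cv2.resize(cv2.imread("pics/top0.png")[125:190,270:380],(790,467),interpolation=cv2.INTER_CUBIC)])])
for p in[(.0173,.12,.085),(.0173,-.076,.085),(-.0173,.12,.065),(-.0173,-.076,.065),(.055,.13,.01),(-.055,.13,.01),(.055,-.13,.01)]:
    q=proj("top",W(*p)); q=((q-[270,125]+.5)*7.18).astype(int);cv2.circle(s,tuple(map(int,q)),4,(0,0,255),1)
cv2.imwrite("pics/rail.png",s)
E
```

```text
top [array([488.9, 309.9]), array([515.2, 318.9]), array([557.5, 333.3])]
scene [array([176.1,  73.6]), array([171.6,  46.3]), array([165.1,   7.5])]
upL [284.2 151.5] [215.7 198.6]
upHolder [352.5 142.9] [167.4 182.7]
loL [285.3 164.4] [220.8 196. ]
loHolder [352.7 155.9] [173.6 180.7]
stopTop [285.9 152.9] [215.5 194.6]
```

View pics/rail.png

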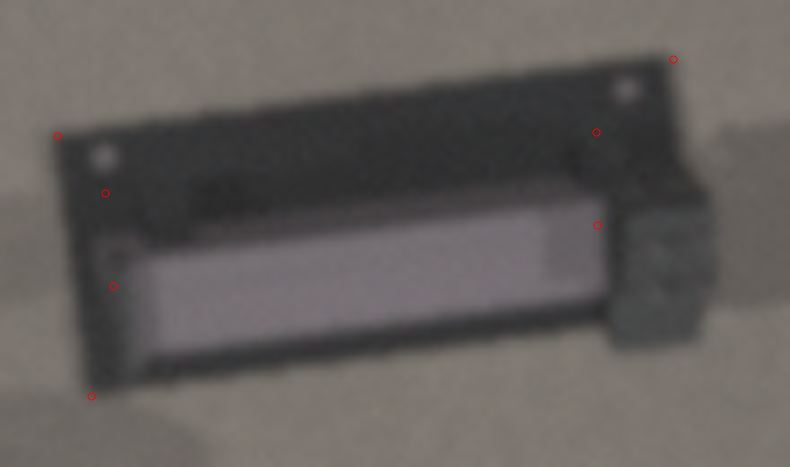

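The plate is not centred on the rail: the rail itself lies lower in the picture, with its light band running from crop (130,258) to (605,200). I'll measure the rail edges directly from intensity profiles in both views.

```bash
python3 - <<'E'
from h import *
b=cv2.imread("pics/top0.png")[:,:,1]
for c in(300,310,320,330,340):print(c,b[146:178,c].tolist())
a=cv2.imread("pics/scene0.png")
s=cv2.resize(a[160:225,145:240],(789,540),interpolation=cv2.INTER_CUBIC)
cv2.imwrite("pics/rail_s.png",s)
E
```

```text
300 [54, 52, 53, 49, 45, 43, 44, 45, 43, 49, 59, 65, 68, 84, 100, 110, 112, 112, 111, 111, 112, 113, 112, 111, 110, 110, 100, 80, 61, 55, 62, 78]
310 [52, 53, 50, 49, 49, 47, 50, 50, 57, 64, 66, 71, 87, 103, 110, 112, 110, 110, 110, 110, 114, 111, 111, 111, 106, 94, 71, 57, 56, 71, 95, 112]
320 [48, 49, 48, 50, 47, 47, 52, 59, 66, 67, 76, 92, 105, 111, 111, 112, 112, 113, 113, 116, 113, 113, 111, 105, 86, 64, 54, 55, 75, 101, 115, 116]
330 [48, 49, 47, 47, 48, 51, 62, 64, 68, 80, 99, 110, 111, 110, 112, 111, 113, 112, 112, 112, 113, 110, 100, 81, 60, 52, 60, 82, 103, 119, 122, 124]
340 [49, 50, 48, 50, 57, 62, 65, 72, 86, 99, 109, 110, 110, 110, 110, 113, 112, 113, 113, 111, 105, 93, 72, 59, 54, 68, 95, 112, 120, 120, 122, 119]
```

View pics/rail_s.png

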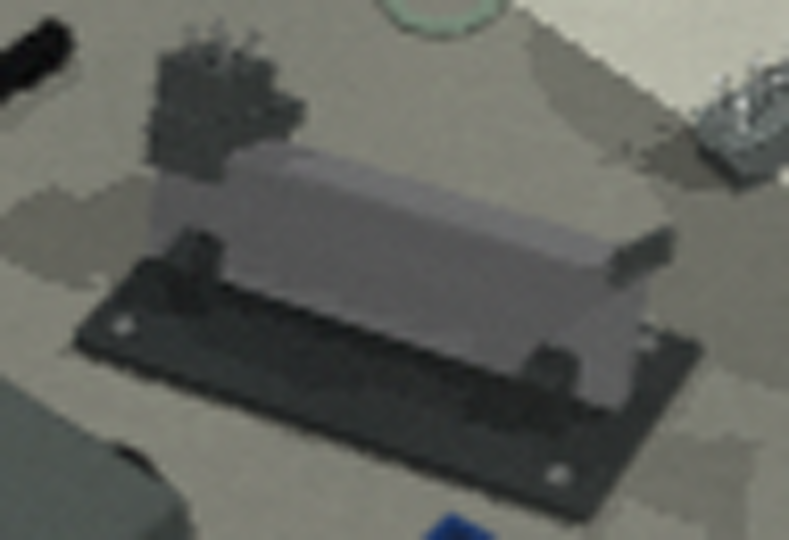

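```bash
python3 - <<'E'
from h import *
np.set_printoptions(precision=4,suppress=True)
c=[300,310,320,330,340]
U=np.array([onz("top",p,.085)[:2] for p in zip(c,[159.4,158.2,156.9,155.6,154.2])])
L=np.array([onz("top",p,.065)[:2] for p in zip(c,[172.9,171.5,170.1,168.9,167.5])])
fu=np.polyfit(U[:,1],U[:,0],1);fl=np.polyfit(L[:,1],L[:,0],1);print(fu,fl)
ya=-np.arctan((fu[0]+fl[0])/2);e=np.array([np.cos(ya),np.sin(ya)]);n=np.array([-e[1],e[0]])
print("yaw",ya,"sx of upper/lower",(U@e).mean(),(L@e).mean(),np.ptp(U@e))
sx=((U@e).mean()+(L@e).mean())/2
h=onz("top",(354.2,149+4),.075)[:2]; sy=h@n+.076
print("origin",e*sx+n*sy,"upper edge at bay",e*(sx+.0173)+n*(sy+.018))
E
```

```text
[-0.1226  0.5947] [-0.126   0.5583]
yaw 0.12363939862618906 sx of upper/lower 0.589912327617772 0.5543122281531268 0.0004270630629462646
origin [ 0.6009 -0.1966] upper edge at bay [ 0.6159 -0.1766]
```

Rail yaw is about 0.123 rad, with the upper edge at the bay at about (0.616, -0.177). The cradle yaw is about 0.25, with the grip point at (0.4396, 0.100). Now I'll move above the cradle.

Call:
play_rows:
  hand: [8.5,8.5,8.5,8.5,8.5,8.5,8.5,8.5,8.5,8.5,8.5,8.5,8.5,8.5,8.5,8.5]
  slide:
    - [3.72,-4.52,0]
    - [3.72,-4.52,0]
    - [3.72,-4.52,0]
    - [3.72,-4.52,0]
    - [3.72,-4.52,0]
    - [3.72,-4.52,0]
    - [3.72,-4.52,0]
    - [3.72,-4.52,0]
    - [3.72,-4.52,0]
    - [3.72,-4.52,0]
    - [3.72,-4.52,0]
    - [3.72,-4.52,0]
    - [0,0,5]
    - [0,0,5]
    - [0,0,0]
    - [0,0,0]
  delta_rot:
    - [0,0,0]
    - [0,0,0]
    - [0,0,0]
    - [0,0,0]
    - [0,0,0]
    - [0,0,0]
    - [0,0,0]
    - [0,0,0]
    - [0,0,0]
    - [0,0,0]
    - [0,0,0]
    - [0,0,0]
    - [0,0,0.1]
    - [0,0,0]
    - [0,0,0]
    - [0,0,0]
  grip_force: 50

```text
time: 2.1
ee_pos: [0.4397, 0.0997, 0.133]
ee_rot: [3.141, -0.001, 0.252]
force: [1.0, -0.4, 1.5]
width: 0.996
gripper_force: 0.0
```

Call:
play_rows:
  hand: [8.5,8.5,8.5,8.5,8.5,5,3.0,2.5,2.5,2.5,2.5,2.5]
  slide:
    - [0,0,4]
    - [0,0,4]
    - [0,0,2]
    - [0,0,1]
    - [0,0,0]
    - [0,0,0]
    - [0,0,0]
    - [0,0,0]
    - [0,0,0]
    - [0,0,0]
    - [0,0,0]
    - [0,0,0]
  delta_rot:
    - [0,0,0]
    - [0,0,0]
    - [0,0,0]
    - [0,0,0]
    - [0,0,0]
    - [0,0,0]
    - [0,0,0]
    - [0,0,0]
    - [0,0,0]
    - [0,0,0]
    - [0,0,0]
    - [0,0,0]

```text
time: 3.6
ee_pos: [0.4397, 0.1, 0.0222]
ee_rot: [3.142, -0.001, 0.252]
force: [-1.9, 0.7, 7.1]
width: 0.41
gripper_force: 50.8
```

Call:
play_rows:
  hand: [2.5,2.5,2.5,2.5,2.5,2.5]
  slide:
    - [0,0,-1]
    - [0,0,-4]
    - [0,0,-5]
    - [0,0,-5]
    - [0,0,-2.5]
    - [0,0,0]
  delta_rot:
    - [0,0,0]
    - [0,0,0]
    - [0,0,0]
    - [0,0,0]
    - [0,0,0]
    - [0,0,0]

```text
time: 4.35
ee_pos: [0.4403, 0.0999, 0.1988]
ee_rot: [3.141, -0.005, 0.252]
force: [0.2, 0.4, -2.2]
width: 0.417
gripper_force: 50.4
```

```bash
python3 - <<'E'
from h import *
f=arm.grab_frame("scene")[:,:,::-1];cv2.imwrite("pics/s1.png",f)
p=proj("scene",arm.observe()["ee_pos"]);print(p,arm.observe()["force"])
x,y=map(int,p);cv2.imwrite("pics/s1c.png",cv2.resize(f[y-50:y+30,x-50:x+50],(750,600),interpolation=cv2.INTER_CUBIC))
E
```

```text
[287.33562025 158.21240347] [ 0.11328591  0.56391036 -2.59707587]
```

View pics/s1c.png

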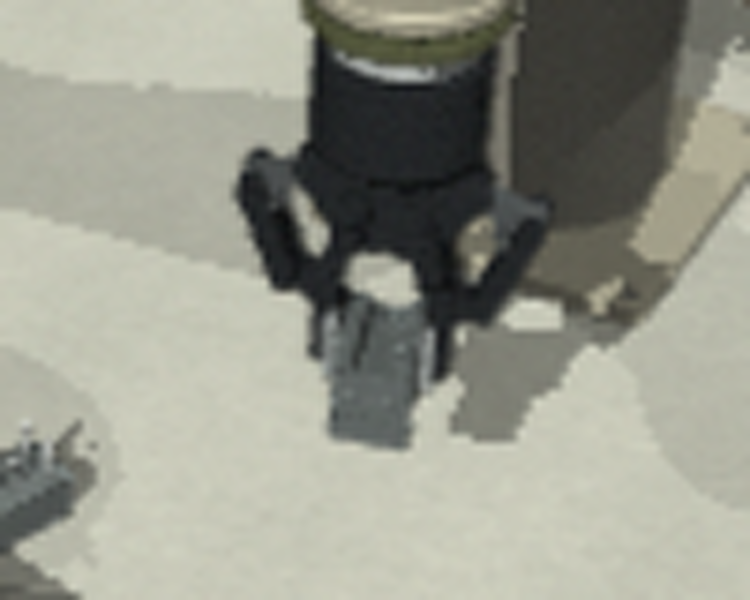

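The cradle is held level between the pads; the bottom corners of its far face are at crop (330,438) and (410,447). I'll check where the lip end lies relative to the TCP.

```bash
python3 - <<'E'
from h import *
o=arm.observe();p=o["ee_pos"];ya=o["ee_rot"][2];e=np.array([np.cos(ya),np.sin(ya)]);n=np.array([-e[1],e[0]])
for q in[(281,166.4),(291.7,167.6)]:
    X=onz("scene",q,p[2]-.0222);print(X,(X[:2]-p[:2])@e,(X[:2]-p[:2])@n)
# move to rail: yaw .1236, edge at cradle x=7 => TCP 2mm beyond the edge
ys=.1236;t=np.array([.6159,-.1766])+.002*np.array([np.cos(ys),np.sin(ys)])
d=t-p[:2];print(t,d,"tool",d@e*100,-d@n*100,ya-ys)
E
```

```text
[0.46373789 0.08991597 0.17441137] 0.021358743621131243 -0.015658759640356866
[0.45102895 0.12368189 0.17441137] 0.01746166672951182 0.020208595527876592
[ 0.61788474 -0.17635343] [ 0.17873296 -0.27611399] tool 10.43175368363548 31.193309551511756 0.1281552313911573
```

Call:
play_rows:
  hand: [2.5,2.5,2.5,2.5,2.5,2.5,2.5,2.5,2.5,2.5,2.5,2.5,2.5]
  slide:
    - [1.49,4.46,0]
    - [1.49,4.46,0]
    - [1.49,4.46,0]
    - [1.49,4.46,0]
    - [1.49,4.46,0]
    - [1.49,4.46,0]
    - [1.49,4.46,0]
    - [0,0,0]
    - [0,0,2.5]
    - [0,0,2.5]
    - [0,0,2.5]
    - [0,0,0.5]
    - [0,0,0]
  delta_rot:
    - [0,0,0]
    - [0,0,0]
    - [0,0,0]
    - [0,0,0]
    - [0,0,0]
    - [0,0,0]
    - [0,0,0]
    - [0,0,0.128]
    - [0,0,0]
    - [0,0,0]
    - [0,0,0]
    - [0,0,0]
    - [0,0,0]

```text
time: 6.02
ee_pos: [0.6168, -0.1763, 0.1149]
ee_rot: [-3.14, 0.002, 0.124]
force: [-0.5, -0.2, -1.1]
width: 0.413
gripper_force: 50.9
```

```bash
python3 - <<'E'
from h import *
f=arm.grab_frame("scene")[:,:,::-1];cv2.imwrite("pics/s2.png",f)
o=arm.observe();p=proj("scene",o["ee_pos"]);print(p,o["ee_pos"],o["ee_rot"],o["force"])
x,y=map(int,p);cv2.imwrite("pics/s2c.png",cv2.resize(f[y-35:y+45,x-50:x+50],(750,600),interpolation=cv2.INTER_CUBIC))
E
```

```text
[192.01676063 178.60876658] [ 0.61765168 -0.17656077  0.11624722] [-3.14140295e+00  3.57611370e-04  1.23850059e-01] [ 0.21464907  0.04875762 -2.37852043]
```

View pics/s2c.png

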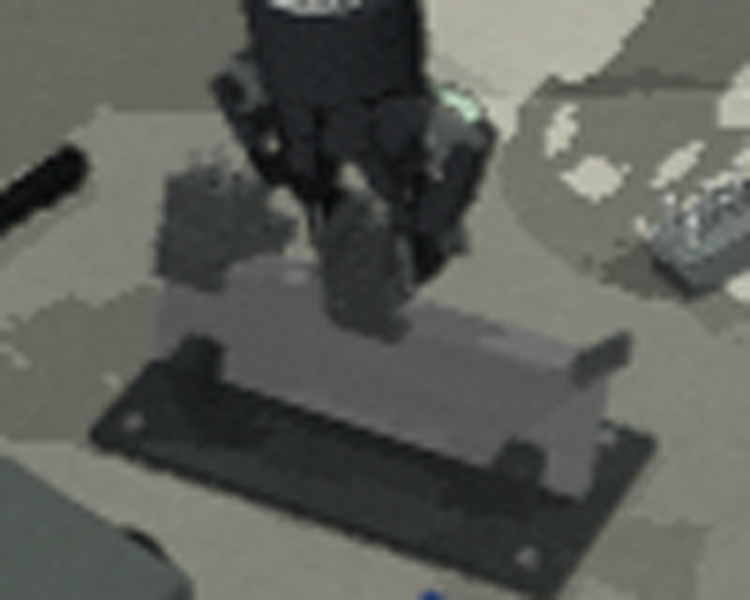

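The cradle hangs over the free stretch, between the holder and the end stop, with its lip face beyond the rail's rear edge. Now I'll lower it by feel.

Call:
play_rows:
  hand: [2.5,2.5,2.5]
  slide:
    - [0,0,1.0]
    - [0,0,0.6]
    - [0,0,0]
  delta_rot:
    - [0,0,0]
    - [0,0,0]
    - [0,0,0]

```text
time: 6.45
ee_pos: [0.6172, -0.1764, 0.0995]
ee_rot: [-3.141, 0.001, 0.124]
force: [-0.2, 0.8, -1.1]
width: 0.42
gripper_force: 50.9
```

Call:
play_rows:
  hand: [2.5,2.5,2.5]
  slide:
    - [0,0,0.15]
    - [0,0,0.05]
    - [0,0,0]
  delta_rot:
    - [0,0,0]
    - [0,0,0]
    - [0,0,0]

```text
time: 6.82
ee_pos: [0.6178, -0.1766, 0.0984]
ee_rot: [3.142, -0.0, 0.124]
force: [-0.7, -0.7, -1.5]
width: 0.415
gripper_force: 50.9
```

Call:
play_rows:
  hand: [2.5,2.5,2.5]
  slide:
    - [0,0,0.1]
    - [0,0,0.05]
    - [0,0,0]
  delta_rot:
    - [0,0,0]
    - [0,0,0]
    - [0,0,0]

```text
time: 7.2
ee_pos: [0.6177, -0.1766, 0.0967]
ee_rot: [-3.142, 0.0, 0.124]
force: [0.2, 0.2, -1.4]
width: 0.416
gripper_force: 50.9
```

Call:
play_rows:
  hand: [2.5,2.5,2.5]
  slide:
    - [0,0,0.1]
    - [0,0,0]
    - [0,0,0]
  delta_rot:
    - [0,0,0]
    - [0,0,0]
    - [0,0,0]

```text
time: 7.58
ee_pos: [0.6177, -0.1766, 0.0958]
ee_rot: [3.142, 0.0, 0.124]
force: [0.1, -0.3, -1.2]
width: 0.412
gripper_force: 50.9
```

Call:
play_rows:
  hand: [2.5,2.5,2.5]
  slide:
    - [0,0,0.1]
    - [0,0,0]
    - [0,0,0]
  delta_rot:
    - [0,0,0]
    - [0,0,0]
    - [0,0,0]

```text
time: 7.95
ee_pos: [0.6177, -0.1766, 0.0948]
ee_rot: [-3.142, 0.0, 0.124]
force: [-0.6, -1.0, -1.3]
width: 0.412
gripper_force: 50.9
```

Call:
play_rows:
  hand: [2.5,2.5,2.5]
  slide:
    - [0,0,0.1]
    - [0,0,0]
    - [0,0,0]
  delta_rot:
    - [0,0,0]
    - [0,0,0]
    - [0,0,0]

```text
time: 8.32
ee_pos: [0.6177, -0.1766, 0.0938]
ee_rot: [-3.142, 0.0, 0.124]
force: [0.6, 0.2, -1.2]
width: 0.414
gripper_force: 50.9
```

Call:
play_rows:
  hand: [2.5,2.5,2.5]
  slide:
    - [0,0,0.1]
    - [0,0,0]
    - [0,0,0]
  delta_rot:
    - [0,0,0]
    - [0,0,0]
    - [0,0,0]

```text
time: 8.7
ee_pos: [0.6177, -0.1766, 0.0928]
ee_rot: [-3.142, 0.0, 0.124]
force: [-0.1, -0.3, -2.4]
width: 0.414
gripper_force: 50.9
```

Call:
play_rows:
  hand: [2.5,2.5,2.5]
  slide:
    - [0,0,0.1]
    - [0,0,0]
    - [0,0,0]
  delta_rot:
    - [0,0,0]
    - [0,0,0]
    - [0,0,0]

```text
time: 9.07
ee_pos: [0.6179, -0.1767, 0.0924]
ee_rot: [3.141, -0.0, 0.124]
force: [-3.1, 1.3, 6.4]
width: 0.413
gripper_force: 51.7
```

Call:
play_rows:
  hand: [2.5,2.5,2.5]
  slide:
    - [0,0,0.1]
    - [0,0,0]
    - [0,0,0]
  delta_rot:
    - [0,0,0]
    - [0,0,0]
    - [0,0,0]

```text
time: 9.45
ee_pos: [0.6179, -0.1767, 0.0922]
ee_rot: [3.141, -0.0, 0.124]
force: [-7.1, 1.0, 10.7]
width: 0.415
gripper_force: 52.7
```

The contact force is tilted by about 30°, square to the rail's slope. That points to the clip's foot touching the rail face, not the slab on the edge. I'll back off, draw in 3 mm and lower again.

Call:
play_rows:
  hand: [2.5,2.5,2.5,2.5]
  slide:
    - [0,0,-0.15]
    - [-0.3,0,0]
    - [0,0,0]
    - [0,0,0]
  delta_rot:
    - [0,0,0]
    - [0,0,0]
    - [0,0,0]
    - [0,0,0]

```text
time: 9.95
ee_pos: [0.6151, -0.1771, 0.0925]
ee_rot: [3.141, -0.001, 0.124]
force: [2.6, 0.1, 2.5]
width: 0.414
gripper_force: 51.2
```

Call:
play_rows:
  hand: [2.5,2.5,2.5]
  slide:
    - [0,0,0.15]
    - [0,0,0]
    - [0,0,0]
  delta_rot:
    - [0,0,0]
    - [0,0,0]
    - [0,0,0]

```text
time: 10.32
ee_pos: [0.6152, -0.1771, 0.0923]
ee_rot: [3.141, -0.001, 0.124]
force: [-1.4, 1.3, 9.6]
width: 0.41
gripper_force: 52.7
```

Call:
play_rows:
  hand: [2.5,2.5,2.5]
  slide:
    - [0,0,0.07]
    - [0,0,0]
    - [0,0,0]
  delta_rot:
    - [0,0,0]
    - [0,0,0]
    - [0,0,0]

```text
time: 10.7
ee_pos: [0.6153, -0.1771, 0.0922]
ee_rot: [3.141, -0.001, 0.124]
force: [-4.8, 1.7, 14.7]
width: 0.413
gripper_force: 53.0
```

Contact is now at the same height regardless of x, so this is the slab on the upper edge (edge z ≈ 0.0845). I'll ease off to a light load and draw in.

Call:
play_rows:
  hand: [2.5,2.5,2.5,2.5]
  slide:
    - [0,0,-0.2]
    - [-0.2,0,0]
    - [-0.2,0,0]
    - [0,0,0]
  delta_rot:
    - [0,0,0]
    - [0,0,0]
    - [0,0,0]
    - [0,0,0]

```text
time: 11.2
ee_pos: [0.611, -0.1776, 0.0924]
ee_rot: [3.141, -0.001, 0.124]
force: [2.9, 1.7, 4.6]
width: 0.408
gripper_force: 51.5
```

Call:
play_rows:
  hand: [2.5,2.5,2.5]
  slide:
    - [-0.1,0,0]
    - [-0.1,0,0]
    - [0,0,0]
  delta_rot:
    - [0,0,0]
    - [0,0,0]
    - [0,0,0]

```text
time: 11.58
ee_pos: [0.609, -0.1778, 0.0924]
ee_rot: [3.141, -0.001, 0.124]
force: [4.6, 0.9, 5.2]
width: 0.417
gripper_force: 51.6
```

Call:
play_rows:
  hand: [2.5,2.5,2.5]
  slide:
    - [-0.1,0,0]
    - [0,0,0]
    - [0,0,0]
  delta_rot:
    - [0,0,0]
    - [0,0,0]
    - [0,0,0]

```text
time: 11.95
ee_pos: [0.608, -0.1779, 0.0924]
ee_rot: [3.141, -0.0, 0.124]
force: [4.7, 1.5, 4.8]
width: 0.415
gripper_force: 51.6
```

Call:
play_rows:
  hand: [2.5,2.5,2.5]
  slide:
    - [-0.1,0,0]
    - [0,0,0]
    - [0,0,0]
  delta_rot:
    - [0,0,0]
    - [0,0,0]
    - [0,0,0]

```text
time: 12.32
ee_pos: [0.607, -0.178, 0.0924]
ee_rot: [3.141, -0.001, 0.124]
force: [5.0, -0.1, 5.4]
width: 0.412
gripper_force: 51.6
```

Call:
play_rows:
  hand: [2.5,2.5,2.5]
  slide:
    - [-0.1,0,0]
    - [0,0,0]
    - [0,0,0]
  delta_rot:
    - [0,0,0]
    - [0,0,0]
    - [0,0,0]

```text
time: 12.7
ee_pos: [0.606, -0.1782, 0.0924]
ee_rot: [3.141, -0.0, 0.124]
force: [4.4, 0.1, 5.6]
width: 0.417
gripper_force: 51.6
```

Call:
play_rows:
  hand: [2.5,2.5,2.5]
  slide:
    - [-0.1,0,0]
    - [0,0,0]
    - [0,0,0]
  delta_rot:
    - [0,0,0]
    - [0,0,0]
    - [0,0,0]

```text
time: 13.08
ee_pos: [0.605, -0.1783, 0.0924]
ee_rot: [3.141, -0.0, 0.124]
force: [3.4, 1.7, 5.3]
width: 0.412
gripper_force: 51.6
```

Call:
play_rows:
  hand: [2.5,2.5,2.5]
  slide:
    - [-0.1,0,0]
    - [0,0,0]
    - [0,0,0]
  delta_rot:
    - [0,0,0]
    - [0,0,0]
    - [0,0,0]

```text
time: 13.45
ee_pos: [0.604, -0.1784, 0.0924]
ee_rot: [3.141, -0.0, 0.124]
force: [3.9, 0.5, 5.9]
width: 0.419
gripper_force: 51.6
```

Call:
play_rows:
  hand: [2.5,2.5,2.5]
  slide:
    - [-0.1,0,0]
    - [0,0,0]
    - [0,0,0]
  delta_rot:
    - [0,0,0]
    - [0,0,0]
    - [0,0,0]

```text
time: 13.82
ee_pos: [0.603, -0.1785, 0.0924]
ee_rot: [3.141, -0.0, 0.124]
force: [4.1, 0.2, 5.1]
width: 0.415
gripper_force: 51.7
```

Call:
play_rows:
  hand: [2.5,2.5,2.5]
  slide:
    - [-0.1,0,0]
    - [0,0,0]
    - [0,0,0]
  delta_rot:
    - [0,0,0]
    - [0,0,0]
    - [0,0,0]

```text
time: 14.2
ee_pos: [0.6025, -0.1786, 0.0924]
ee_rot: [3.141, -0.001, 0.124]
force: [6.7, 1.1, 3.4]
width: 0.418
gripper_force: 51.6
```

Call:
play_rows:
  hand: [2.5,2.5,2.5]
  slide:
    - [-0.1,0,0]
    - [0,0,0]
    - [0,0,0]
  delta_rot:
    - [0,0,0]
    - [0,0,0]
    - [0,0,0]

```text
time: 14.58
ee_pos: [0.6023, -0.1786, 0.0924]
ee_rot: [3.141, -0.003, 0.124]
force: [11.2, 0.4, 0.6]
width: 0.416
gripper_force: 51.2
```

The riser has stopped on the edge (Fx up to 11 N). Now I'll tilt the foot down about the hooked edge in steps.

Call:
play_rows:
  hand: [2.5,2.5,2.5,2.5]
  slide:
    - [-0.04,0,0.05]
    - [-0.04,0,0.05]
    - [0,0,0]
    - [0,0,0]
  delta_rot:
    - [0,0.05,0]
    - [0,0.05,0]
    - [0,0,0]
    - [0,0,0]

```text
time: 15.08
ee_pos: [0.6009, -0.1787, 0.091]
ee_rot: [3.141, -0.102, 0.124]
force: [11.1, 0.2, -2.1]
width: 0.412
gripper_force: 51.3
```

```bash
python3 -c "
from h import *
o=arm.observe();print(o['force'],o['wrist_torque'],o['ee_rot'])"
```

```text
[11.10468276  0.15492756 -2.13379018] [ 0.10909304 -1.97452947 -0.00223759] [ 3.14142648 -0.10241068  0.12354988]
```

Call:
play_rows:
  hand: [2.5,2.5,2.5,2.5]
  slide:
    - [-0.05,0,0.07]
    - [-0.05,0,0.06]
    - [0,0,0]
    - [0,0,0]
  delta_rot:
    - [0,0.05,0]
    - [0,0.05,0]
    - [0,0,0]
    - [0,0,0]

```text
time: 15.58
ee_pos: [0.5999, -0.1786, 0.0895]
ee_rot: [-3.141, -0.202, 0.123]
force: [11.2, 1.8, -1.5]
width: 0.414
gripper_force: 51.1
```

Call:
play_rows:
  hand: [2.5,2.5,2.5]
  slide:
    - [-0.05,0,0.06]
    - [0,0,0]
    - [0,0,0]
  delta_rot:
    - [0,0.05,0]
    - [0,0,0]
    - [0,0,0]

```text
time: 15.95
ee_pos: [0.5993, -0.1787, 0.0886]
ee_rot: [-3.141, -0.251, 0.123]
force: [11.0, 0.1, -1.8]
width: 0.414
gripper_force: 50.9
```

```bash
python3 -c "
from h import *
o=arm.observe();print(o['force'],o['wrist_torque'],o['ee_rot'])"
```

```text
[10.98348405  0.09326159 -1.82312525] [ 0.05959333 -1.77732707 -0.03155878] [-3.1412898  -0.25132991  0.12332904]
```

Call:
play_rows:
  hand: [2.5,2.5,2.5]
  slide:
    - [-0.03,0,0.04]
    - [0,0,0]
    - [0,0,0]
  delta_rot:
    - [0,0.035,0]
    - [0,0,0]
    - [0,0,0]

```text
time: 16.32
ee_pos: [0.599, -0.1787, 0.0881]
ee_rot: [-3.141, -0.286, 0.123]
force: [10.4, 0.8, -3.3]
width: 0.416
gripper_force: 51.0
```

```bash
python3 - <<'E'
from h import *
o=arm.observe();print(o['force'],o['wrist_torque'],o['ee_rot'])
f=arm.grab_frame("top")[:,:,::-1];g=arm.grab_frame("scene")[:,:,::-1]
x,y=map(int,proj("top",o["ee_pos"]));u,v=map(int,proj("scene",o["ee_pos"]))
cv2.imwrite("pics/t3.png",np.hstack([cv2.resize(f[y-40:y+40,x-27:x+27],(400,592),interpolation=2),cv2.resize(g[v-40:v+40,u-27:u+27],(400,592),interpolation=2)]))
E
```

```text
[10.3701714   0.79359147 -3.32958081] [ 0.12267645 -1.60967024 -0.02595995] [-3.14110503 -0.28597035  0.12331354]
```

View pics/t3.png

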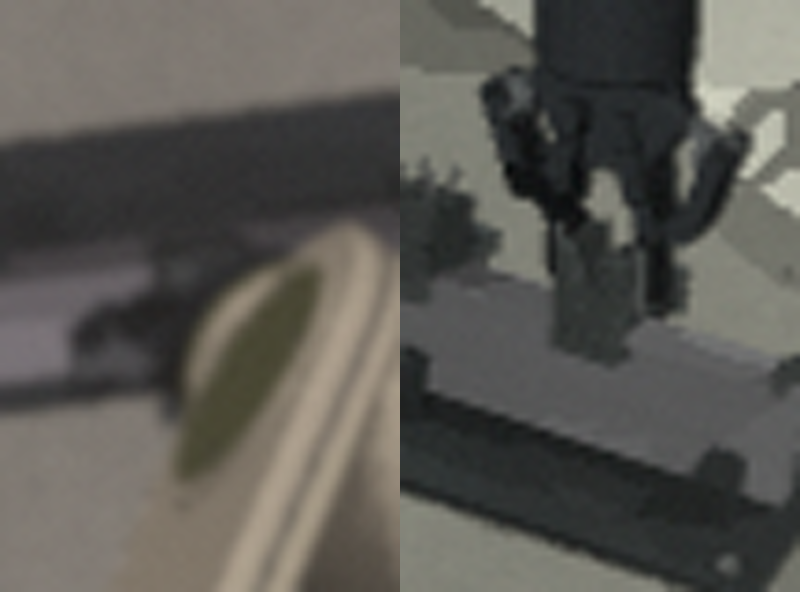

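The cradle is hooked over the edge and tilted 16°: its far face is over the rail's rear in the right half of the view, at crop (590,350). I'll relieve the preload, release and back off along the tool axis.

Call:
play_rows:
  hand: [2.5,3.8,4.6,5.5,6,6,6,6,6]
  slide:
    - [0.1,0,0]
    - [0,0,0]
    - [0,0,0]
    - [0,0,0]
    - [0,0,0]
    - [0,0,-1]
    - [0,0,-3]
    - [0,0,-4]
    - [0,0,0]
  delta_rot:
    - [0,0,0]
    - [0,0,0]
    - [0,0,0]
    - [0,0,0]
    - [0,0,0]
    - [0,0,0]
    - [0,0,0]
    - [0,0,0]
    - [0,0,0]

```text
time: 17.55
ee_pos: [0.5793, -0.1831, 0.1711]
ee_rot: [3.137, -0.292, 0.125]
force: [-0.4, -0.1, 0.4]
width: 0.699
gripper_force: 0.0
```

```bash
python3 - <<'E'
from h import *
o=arm.observe();np.set_printoptions(precision=4,suppress=True);print(o["ee_pos"],o["ee_rot"],o["force"])
f=arm.grab_frame("top")[:,:,::-1];g=arm.grab_frame("scene")[:,:,::-1]
P=np.array([.599,-.1787,.088])
x,y=map(int,proj("top",P));u,v=map(int,proj("scene",P))
cv2.imwrite("pics/t4.png",np.hstack([cv2.resize(f[y-40:y+40,x-27:x+27],(400,592),interpolation=2),cv2.resize(g[v-40:v+40,u-27:u+27],(400,592),interpolation=2)]))
# ledge press target: cradle pose: TCP then was cradle (9,22.2), tilt .286
from scipy.spatial.transform import Rotation as Ro
ya=.1236
def R(t):return Ro.from_euler("xyz",[np.pi,-t,ya]).as_matrix()
T=R(.28); ax,az=T[:,0],-T[:,2]
ledge=P+ax*(-.029-.009)+az*(.026-.0222);print("ledge",ledge)
Rp=R(.40);tool=Ro.from_euler("xyz",o["ee_rot"]).as_matrix()
above=ledge-Rp[:,2]*.010
print("above",above,"shift in tool now",tool.T@(above-o["ee_pos"])*100)
E
```

```text
[ 0.5793 -0.1831  0.1711] [ 3.1368 -0.2915  0.1247] [-0.3867 -0.1364  0.4349]
ledge [ 0.5617 -0.1833  0.0812]
above [ 0.5579 -0.1838  0.0904] shift in tool now [-4.3663 -0.2284  7.1153]
```

View pics/t4.png

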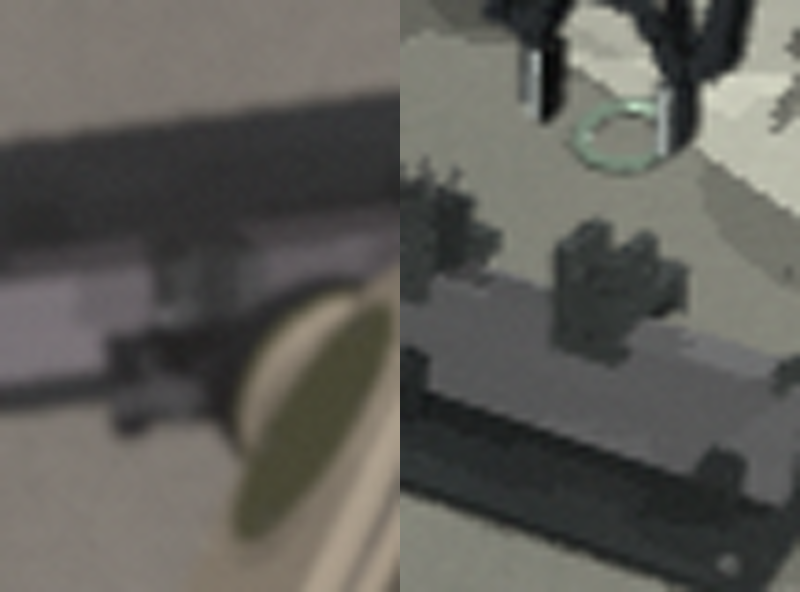

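The released cradle rests hooked on the rail, block at right-panel (600,290), with the ledge visible at left-panel (165,400). Next I'll close the fingers and move above the ledge, square to it.

Call:
play_rows:
  hand: [0,0,0,0,0,0,0,0]
  slide:
    - [-2.2,-0.12,0]
    - [-2.17,-0.11,0]
    - [0,0,0]
    - [0,0,2]
    - [0,0,2]
    - [0,0,2]
    - [0,0,0.9]
    - [0,0,0]
  delta_rot:
    - [0,0,0]
    - [0,0,0]
    - [0,0,0]
    - [0,0,0]
    - [0,0,0]
    - [0,0,0]
    - [0,0.11,0]
    - [0,0,0]

```text
time: 18.65
ee_pos: [0.5525, -0.181, 0.084]
ee_rot: [-3.138, -0.391, 0.121]
force: [-0.1, -1.1, 0.2]
width: -0.002
gripper_force: 0.0
```

Call:
play_rows:
  hand: [0,0,0,0]
  slide:
    - [0,0,0.5]
    - [0,0,0.2]
    - [0,0,0]
    - [0,0,0]
  delta_rot:
    - [0,0,0]
    - [0,0,0]
    - [0,0,0]
    - [0,0,0]

```text
time: 19.15
ee_pos: [0.5578, -0.1819, 0.0811]
ee_rot: [3.141, -0.395, 0.124]
force: [0.7, -0.5, -0.0]
width: 0.0
gripper_force: 0.0
```

```bash
python3 -c "
from h import *
o=arm.observe();print(o['ee_pos'],o['force'],o['wrist_torque'],o['ee_rot'],o['width'])"
```

```text
[ 0.55778386 -0.18188645  0.08107821] [ 0.73402929 -0.5079043  -0.04745222] [-0.02506448  0.17104474  0.01622481] [ 3.14110667 -0.39526301  0.12430607] 0.0003863159750438345
```

Call:
play_rows:
  hand: [0,0,0]
  slide:
    - [0.3,0,0]
    - [0,0,0.1]
    - [0,0,0]
  delta_rot:
    - [0,0,0]
    - [0,0,0]
    - [0,0,0]

```text
time: 19.52
ee_pos: [0.5608, -0.1816, 0.0811]
ee_rot: [3.141, -0.396, 0.124]
force: [0.6, -0.6, 1.6]
width: 0.0
gripper_force: 0.5
```

Call:
play_rows:
  hand: [0,0,0]
  slide:
    - [0,0,0.1]
    - [0,0,0]
    - [0,0,0]
  delta_rot:
    - [0,0,0]
    - [0,0,0]
    - [0,0,0]

```text
time: 19.9
ee_pos: [0.5609, -0.1815, 0.08]
ee_rot: [3.141, -0.395, 0.124]
force: [0.1, -0.8, 0.9]
width: 0.001
gripper_force: 0.8
```

Call:
play_rows:
  hand: [0,0,0]
  slide:
    - [0,0,0.1]
    - [0,0,0]
    - [0,0,0]
  delta_rot:
    - [0,0,0]
    - [0,0,0]
    - [0,0,0]

```text
time: 20.27
ee_pos: [0.5611, -0.1813, 0.0789]
ee_rot: [-3.142, -0.395, 0.124]
force: [-1.9, -0.3, 2.3]
width: -0.0
gripper_force: 1.4
```

Call:
play_rows:
  hand: [0,0,0]
  slide:
    - [0,0,0.1]
    - [0,0,0.1]
    - [0,0,0]
  delta_rot:
    - [0,0,0]
    - [0,0,0]
    - [0,0,0]

```text
time: 20.65
ee_pos: [0.5613, -0.1811, 0.0765]
ee_rot: [-3.141, -0.394, 0.124]
force: [-4.8, -1.5, 3.0]
width: 0.001
gripper_force: 2.6
```

Call:
play_rows:
  hand: [0,0,0]
  slide:
    - [0,0,0.1]
    - [0,0,0.1]
    - [0,0,0]
  delta_rot:
    - [0,0,0]
    - [0,0,0]
    - [0,0,0]

```text
time: 21.02
ee_pos: [0.5628, -0.1809, 0.075]
ee_rot: [-3.141, -0.395, 0.124]
force: [0.4, -0.5, -0.1]
width: 0.001
gripper_force: 0.0
```

Call:
play_rows:
  hand: [0,0,0]
  slide:
    - [0,0,0.1]
    - [0,0,0]
    - [0,0,0]
  delta_rot:
    - [0,0,0]
    - [0,0,0]
    - [0,0,0]

```text
time: 21.4
ee_pos: [0.5632, -0.1811, 0.0744]
ee_rot: [3.142, -0.395, 0.124]
force: [0.0, 1.0, -0.0]
width: -0.004
gripper_force: 0.0
```

Call:
play_rows:
  hand: [0,0,0]
  slide:
    - [0,0,0.1]
    - [0,0,0.1]
    - [0,0,0]
  delta_rot:
    - [0,0.06,0]
    - [0,0.06,0]
    - [0,0,0]

```text
time: 21.78
ee_pos: [0.5629, -0.1808, 0.0716]
ee_rot: [-3.14, -0.514, 0.122]
force: [-1.0, 0.1, -0.1]
width: -0.001
gripper_force: 0.0
```

Call:
play_rows:
  hand: [0,0,0]
  slide:
    - [0,0,0.1]
    - [0,0,0]
    - [0,0,0]
  delta_rot:
    - [0,0,0]
    - [0,0,0]
    - [0,0,0]

```text
time: 22.15
ee_pos: [0.5649, -0.1811, 0.0721]
ee_rot: [3.141, -0.515, 0.124]
force: [0.1, -0.7, 0.6]
width: 0.002
gripper_force: 0.4
```

Call:
play_rows:
  hand: [0,0,0]
  slide:
    - [0,0,0.1]
    - [0,0,0]
    - [0,0,0]
  delta_rot:
    - [0,0,0]
    - [0,0,0]
    - [0,0,0]

```text
time: 22.52
ee_pos: [0.565, -0.1808, 0.0708]
ee_rot: [-3.141, -0.515, 0.124]
force: [0.6, 0.4, -0.4]
width: -0.002
gripper_force: 0.2
```

Call:
play_rows:
  hand: [0,0,0]
  slide:
    - [0,0,0.1]
    - [0,0,0]
    - [0,0,0]
  delta_rot:
    - [0,0,0]
    - [0,0,0]
    - [0,0,0]

```text
time: 22.9
ee_pos: [0.5654, -0.1807, 0.0698]
ee_rot: [-3.141, -0.515, 0.124]
force: [0.9, 0.7, 0.1]
width: -0.004
gripper_force: 0.0
```

Call:
play_rows:
  hand: [0,0,0]
  slide:
    - [0,0,0.1]
    - [0,0,0]
    - [0,0,0]
  delta_rot:
    - [0,0,0]
    - [0,0,0]
    - [0,0,0]

```text
time: 23.28
ee_pos: [0.5655, -0.1808, 0.0692]
ee_rot: [-3.141, -0.514, 0.124]
force: [-9.7, 0.8, 7.8]
width: -0.0
gripper_force: 6.0
```

The press peaked at about 6 N, dropped to zero, and then met firm contact at the seated ledge level (z ≈ 0.069). I'll back away and check with the last picture.

Call:
play_rows:
  hand: [0,0,0,0,0,0,0,0]
  slide:
    - [0,0,-1]
    - [0,0,-4]
    - [0,0,-5]
    - [-5,0,0]
    - [-5,0,0]
    - [-5,0,0]
    - [-5,0,0]
    - [0,0,0]
  delta_rot:
    - [0,0,0]
    - [0,0,0]
    - [0,0,0]
    - [0,0,0]
    - [0,-0.17,0]
    - [0,-0.17,0]
    - [0,-0.17,0]
    - [0,0,0]

```text
time: 24.28
ee_pos: [0.3345, -0.2093, 0.0811]
ee_rot: [-3.141, -0.003, 0.124]
force: [-0.0, -0.1, -0.2]
width: -0.001
gripper_force: 0.0
```

```bash
python3 - <<'E'
from h import *
from scipy.spatial.transform import Rotation as Ro
o=arm.observe();np.set_printoptions(precision=4,suppress=True);print(o["ee_pos"],o["ee_rot"],o["force"])
f=arm.grab_frame("top")[:,:,::-1].copy();g=arm.grab_frame("scene")[:,:,::-1].copy()
cv2.imwrite("pics/tf.png",f);cv2.imwrite("pics/sf.png",g)
T=Ro.from_euler("xyz",[0,-np.pi/6,.1236]).as_matrix()
c=np.array([.6117,-.1775,.0845]) # upper edge <-> cradle (20.5,0,14)
C=lambda x,y,z:c+T@(np.array([x-20.5,y,z-14])/1000)
P=C(0,0,20)
pts=[(28,18,56),(28,-18,56),(-10,18,56),(-10,-18,56),(-42,18,26),(-42,-18,26)]
ims=[]
for n,im in(("top",f),("scene",g)):
    x,y=map(int,proj(n,P));k=7.4
    s=cv2.resize(im[y-40:y+40,x-27:x+27],(400,592),interpolation=2)
    for q in pts:
        u=(proj(n,C(*q))-[x-27,y-40]+.5)*k;cv2.circle(s,tuple(int(v) for v in u),3,(0,0,255),1)
    ims.append(s)
cv2.imwrite("pics/t5.png",np.hstack(ims))
E
```

```text
[ 0.3345 -0.2093  0.0811] [-3.1412 -0.003   0.124 ] [-0.0394 -0.1123 -0.1983]
```

View pics/t5.png

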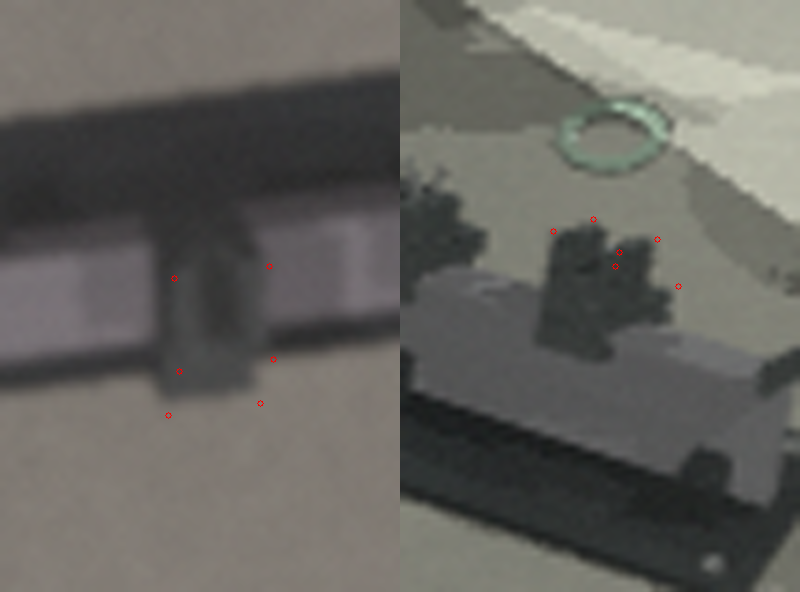

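The cradle sits on the rail between the holder and the stop. To judge its tilt, I'll compare silhouette vectors from (28,18,0) to the ledge corner, before and after, with predictions.

```bash
python3 - <<'E'
from h import *
from scipy.spatial.transform import Rotation as Ro
np.set_printoptions(precision=1,suppress=True)
c=np.array([.615,-.178,.0845])
for deg in(12,16,20,24,27,30,33):
    T=Ro.from_euler("xyz",[0,-np.radians(deg),.1236]).as_matrix()
    C=lambda x,y,z:c+T@(np.array([x-20.5,y,z-14])/1000)
    pr=lambda n,*q:proj(n,C(*q))*7.4
    b=pr("scene",28,18,0)
    print(deg,"ledge",pr("scene",-42,18,26)-b,"blockR back",pr("scene",-10,18,56)-b,"top R",pr("scene",28,18,56)-b,"topL",pr("scene",28,-18,56)-b,"botL",pr("scene",28,-18,0)-b,
     "TOP len",pr("top",-42,18,26)-pr("top",-10,18,56),pr("top",-42,18,26)-pr("top",28,18,56))
E
```

```text
12 ledge [  72.7 -111.9] blockR back [  40.  -135.2] top R [ -1.1 -99.2] topL [ -67.3 -119.7] botL [-64.7 -20.8] TOP len [-4.3 75.9] [  6.8 177.1]
16 ledge [  74.4 -105. ] blockR back [  44.  -133.9] top R [   3.2 -102.8] topL [ -62.9 -123.2] botL [-64.7 -20.8] TOP len [-5.9 69.4] [  4.  169.7]
20 ledge [ 75.7 -97.6] blockR back [  47.8 -131.9] top R [   7.5 -105.9] topL [ -58.6 -126.3] botL [-64.8 -20.8] TOP len [-7.4 62.6] [  1.2 161.5]
24 ledge [ 76.7 -89.8] blockR back [  51.4 -129.3] top R [  11.7 -108.5] topL [ -54.3 -128.8] botL [-64.8 -20.8] TOP len [-8.9 55.5] [ -1.6 152.4]
27 ledge [ 77.2 -83.6] blockR back [  53.9 -126.9] top R [  14.8 -110.1] topL [ -51.1 -130.3] botL [-64.8 -20.8] TOP len [-9.9 50.1] [ -3.7 145.2]
30 ledge [ 77.4 -77.3] blockR back [  56.3 -124.2] top R [  17.9 -111.3] topL [ -47.9 -131.5] botL [-64.9 -20.8] TOP len [-10.9  44.5] [ -5.8 137.5]
33 ledge [ 77.5 -70.8] blockR back [  58.5 -121.2] top R [  20.9 -112.3] topL [ -44.8 -132.4] botL [-64.9 -20.8] TOP len [-11.9  38.9] [ -7.8 129.6]
```

```bash
python3 - <<'E'
from h import *
from scipy.spatial.transform import Rotation as Ro
np.set_printoptions(precision=1,suppress=True)
f=cv2.imread("pics/tf.png");b=f[:,:,1]
c=np.array([.616,-.178,.0845])
for deg in(16,24,30):
    T=Ro.from_euler("xyz",[0,-np.radians(deg),.1236]).as_matrix()
    C=lambda x,y,z:c+T@(np.array([x-20.5,y,z-14])/1000)
    pr=lambda n,*q:proj(n,C(*q))
    print(deg,*[pr("top",*q) for q in[(-42,0,26),(-10,14,26),(-10,14,56),(28,14,56)]],"scene",*[pr("scene",*q) for q in[(-42,18,26),(28,18,0),(28,-18,0),(28,-18,56)]])
T=Ro.from_euler("xyz",[0,-np.radians(30),.1236]).as_matrix()
for x in(20.5,-19.5): print("rail",x,[proj("top",c+T@np.array([x-20.5,y,0])/1000) for y in(50,0,-50)])
x0=int(pr("top",0,0,20)[0])
for k in(x0-22,x0-4,x0-3,x0,x0+3,x0+5,x0+20):print(k,b[146:184,k].tolist())
g=cv2.imread("pics/sf.png")[:,:,1]
u,v=map(int,pr("scene",28,-18,0));print("scene",u-8,v-18)
for r in range(v-18,v+3,2):print(r,g[r,u-8:u+22].tolist())
E
```

```text
16 [325.6 179. ] [319.6 168.6] [321.5 170.2] [320.2 156.7] scene [206.4 176.2] [196.3 190.4] [187.5 187.6] [187.8 173.8]
24 [325.  178.8] [319.4 168.8] [321.4 171.9] [320.5 158.8] scene [206.4 178.2] [196.  190.4] [187.3 187.6] [188.7 173. ]
30 [324.6 178.4] [319.2 168.8] [321.3 173. ] [320.6 160.4] scene [206.3 179.8] [195.8 190.3] [187.1 187.5] [189.4 172.5]
rail 20.5 [array([305.3, 159. ]), array([322.7, 156.7]), array([340.1, 154.4])]
rail -19.5 [array([306.2, 171.9]), array([323.4, 169.6]), array([340.6, 167.3])]
301 [53, 47, 51, 46, 44, 44, 44, 45, 44, 52, 60, 66, 73, 86, 104, 112, 113, 114, 113, 112, 113, 115, 112, 115, 114, 111, 97, 77, 61, 58, 63, 86, 109, 119, 121, 120, 122, 125]
319 [49, 51, 50, 48, 48, 50, 47, 49, 52, 51, 49, 54, 51, 50, 56, 59, 63, 66, 65, 66, 67, 69, 68, 65, 65, 66, 68, 70, 73, 73, 73, 75, 83, 101, 115, 119, 121, 122]
320 [51, 51, 47, 50, 47, 48, 49, 50, 51, 50, 52, 52, 53, 56, 56, 65, 72, 71, 71, 73, 74, 72, 73, 71, 70, 72, 70, 71, 73, 74, 72, 75, 87, 105, 117, 122, 120, 122]
323 [49, 48, 48, 47, 48, 49, 47, 48, 51, 53, 55, 54, 56, 60, 58, 59, 58, 58, 
[... 1401 characters left out ...]
 62, 58, 56, 59, 51, 52, 57, 56, 58, 74, 110, 114, 125, 129, 128]
181 [88, 89, 96, 95, 85, 84, 86, 85, 81, 81, 64, 59, 62, 58, 56, 62, 61, 59, 59, 58, 58, 57, 54, 61, 66, 65, 59, 85, 129, 128]
183 [86, 85, 85, 86, 89, 87, 85, 84, 84, 78, 56, 55, 57, 58, 60, 57, 60, 59, 56, 52, 57, 58, 56, 58, 59, 59, 65, 90, 131, 130]
185 [86, 85, 88, 85, 85, 86, 86, 86, 82, 70, 58, 58, 59, 60, 55, 62, 58, 59, 62, 59, 70, 80, 94, 92, 93, 98, 112, 116, 121, 124]
187 [86, 86, 87, 85, 85, 85, 86, 87, 85, 70, 62, 59, 60, 59, 60, 62, 58, 58, 60, 76, 91, 92, 92, 93, 93, 92, 92, 93, 95, 111]
189 [83, 84, 85, 84, 86, 87, 87, 88, 88, 87, 88, 86, 89, 87, 79, 69, 68, 61, 60, 70, 86, 85, 85, 86, 87, 88, 90, 94, 99, 107]
```

Both views agree with a seated 30° tilt. The block's back edge is at row 160.7 (predicted 160.4 at 30°, 156.7 at 16°), the ledge end is at 178.4 (predicted 178.4), and the side-edge slope matches. The gripper is clear of everything, so I'll hand in.

```bash
python3 -c "
from station import arm
print(arm.sign_off())"
```

```text
the job is handed in; nothing more can be done
None
```

The cradle is hooked on the rail's free stretch, pressed down until the clip force rose and fell away, and it measures flat on the 30° slope in both camera views; it is released, the arm is clear, and the job was handed in at about 24 s.

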